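# Put the washed salt set back together and hold the bayonet lid short of its lock

### The job

Put the washed salt set back together: first hang the steel cup by its handle on the hook of the post and let go of it, then take the salt cellar's lid, drop its lugs through the notches of the collar until the lid sits fully home, and twist it clockwise (seen from above) half-way to its lock, never as far as the click. Finish while still gripping the lid, keeping it still at half-way so that I can look over the seal before it is locked. Leave the fork, the tongs and the foil pan where they lie.

Things in the scene. Friction and masses are not known exactly. Their poses are not given: they have to be found in the camera images.
- cup_center (a point): Centre (half-way up, on the axis) of a loose stainless camping cup, 62 mm outside diameter, 75 mm high, 2.5 mm wall, about 130 g, standing upright and empty on the cart top at the start. Its x axis points from the cup's axis to its handle, z up through the mouth.
- cup_handle (a point): Centre of the opening of the cup's handle, 43 mm from the cup's axis along its x, 40 mm above its underside (2.5 mm above cup_center); axes as cup_center. The handle is a D of 7 mm round bar in the cup's xz plane; the clear opening spans 31 to 55 mm from the axis (24 mm) and 19.5 to 60.5 mm above the underside (41 mm); a rod goes through it along the cup's y.
- hook_seat (a point): Middle of the level part of the hook, where the handle is to hang, on the rod's axis, 170 mm above the cart top. Its x axis runs along the rod from tip to post (away from the robot), z up. The rod is 8 mm thick and meets the post's face 31 mm behind this point (+x); the fixed steel post is a 22 mm square tube, its top 12 mm above the rod's axis.
- hook_tip (a point): Upturned end of the hook: the rod runs level to 28 mm in front (-x) of hook_seat, then turns up to this point, 42 mm in front of hook_seat and 14 mm above it (18 mm with its round end). Axes as hook_seat.
- lid_grip (a point): Centre of the grip bar of the loose salt-cellar lid (about 110 g), which stands level on its plug in the tray at the start. The black bar is 50 mm long (x), 14 mm thick (y), 24 mm high; it stands on a steel disc 72 mm across and 6 mm thick, whose top is 12 mm and underside 18 mm below this point. z up. The lid is the same half a turn round.
- lid_plug (a point): Middle of the underside of the lid's plug, 34 mm below lid_grip, same axes. The plug is 47.6 mm across and 16 mm deep with a tapered nose. Two lugs stick out of it in line with the bar, on +x and -x, each 14 mm wide (y), reaching 30.5 mm from the axis, from 5.5 to 9.5 mm below the disc's underside.
- cellar_mouth (a point): Centre of the top face of the steel collar, 75 mm across, of the glass salt cellar, fixed in a square black caddy 96 mm wide in the tray; this face is 72 mm above the tray floor. The two notches for the lugs lie on +x and -x; z up. With the lid home its disc lies on this face (lid_grip 18 mm above this point). Its lip is 4 mm thick with a 52 mm opening.
- cellar_notch (a point): Middle of the +x notch in the collar's lip, 30 mm from cellar_mouth along its x; both notches are about 19 mm wide and open out to 33.5 mm from the axis. With bar and lugs along this x axis the lid drops in; it then turns only clockwise from above, with light friction: at about 70 degrees the lugs meet sprung balls, at 90 degrees they click and stop. Half-way is 45 degrees.
- tray: Fixed grey pull-out tray, 350 x 560 mm with its long side along y, rim 18 mm high, origin under its centre on the cart top; its floor is 4 mm above the cart top. The cellar, lid, fork and tongs stand in it; its far left end lies under a black housing 90 mm high. A low steel pull sticks out 26 mm at its right end.
- fork: Bystander: loose stainless grill fork, about 350 mm long, up to 30 mm wide and 10 mm high, lying along its y in the tray; origin under its middle.
- tongs: Bystander: loose green silicone-tipped tongs, about 285 mm long, 42 mm wide, 18 mm high, lying along its y in the tray; origin under its middle.
- pan: Bystander: loose aluminium foil pan, 218 x 146 x 35 mm, on the cart top; origin under its centre.
Not all that is in view belongs to the job. What is shaped like the part that bears cup_center but blue or red is not meant.

How it is judged:
By the outcome, as a careful person would: the job done as asked, in the order asked, and still so for the second after the job is handed in, while the arm keeps its last pose, push and grip.
It also fails if it takes over 51 s, if anything falls off the work surface, if the arm or the gripper's body presses on something with over 40 N, if the wrist force passes 120 N, or if a joint passes its speed limit or range.

### The arm

A 6-joint arm with a two-finger parallel gripper is mounted at the origin on the work surface. World frame = base frame: x ahead of the robot, y to its left, z up, the work surface at z = 0. Lengths are in m, angles in rad, forces in N, time in s.
With the tool pointing down it reaches from about 0.375 to 0.925 m from the base axis. Payload 5.7 kg.
Tool frame: the origin (TCP) lies at the very end of the fingers, on their centre line; the grasp point (between the pads) lies 19 mm behind it (tcp_to_grasp is the distance from the TCP to the grasp point, in m); z points along the fingers, y is the line along which they close (so a half turn about z gives the same grasp; the last joint's range is limited). The gripper opens to 85 mm and grips with 20 to 120 N. Pads are 22 mm wide; open, the fingers measure 114 mm over their backs; the gripper's body (76 mm by 85 mm) begins 54 mm behind the grasp point. The pads swing forward as they close: fully open they stand 13 mm farther back than shut.
Start: joints at [1.064, 0.359, 1.51, -0, 1.272, -0.115], TCP at [0.229, 0.555, 0.231] pointing down, gripper open.
Joint ranges: [-2.97, 2.97], [-1.01, 2.36], [0.21, 2.38], [-0.96, 4.11], [0.2, 2.71], [-2.98, 2.98]. Speed limits (rad/s): [2.39, 2.39, 3.14, 3.14, 3.14, 3.14].

### API

Orientations are given as a unit quaternion [w, x, y, z].
In Python, from workcell import * gives the robot as it stands.
- The arm moves only by the tool drive_tool, never from a script. Its argument "steps" is a list of rows, each an object with "slide": the shift along the tool's x, y, z in m, a list of three; "angular": the turn, a rotation vector about the tool's x, y, z in rad, a list of three; "jaw": the finger opening in m, from 0 to 0.0854. A call has 1 to 5 rows; each row shifts and turns the commanded pose from where the row before left it, along the tool's axes as they then stand; what a row does not reach is not made up. A row lasts 1/8 s, in which the tool goes at most 62.5 mm and 10.7 degrees, less where a joint would pass 70% of its speed; a pose out of reach is approached as far as the arm can. A call is refused whole if a number of a shift passes 0.0625 or a number of a turn 0.188, either way. A call with a gripper value outside its range is refused whole. The fingers move at their own pace and stop on an object; the grip force is fixed at half the most. Time passes only in rows, so rows that do not move let the fingers close. It gives the time, the measured TCP pose, the force, the opening and the grip force at its end, in the units of the state.
- get_state(): the state, without advancing time (a new reading comes with each control period).
- get_image(name): name is "side" or "top"; returns (picture, depth): 420x560x3 uint8, red, green, blue; 420x560 float32, m along the optical axis (not along the pixel's ray), 0 where there is no reading.
- camera_model(name): a dict with "K" (3x3 intrinsics, pixels), "rvec" (rotation vector, rad) and "tvec" (3), from world to camera coordinates, as OpenCV has them. Camera axes: x right, y down, z forward; pixel columns grow to the right and rows downward; lengths in m; the calibration is good to about 2 mm. A picture is of the moment at which its call begins. camera_model takes no time and is no camera call.
- job_done(): hands the job in; it is judged then, once.
The state is a dict: "clock": time; "joints": joint angles; "qvel": joint speeds; "effort": joint torques, N m; "tcp_pos": TCP position; "orientation": TCP orientation; "force": force on the tool from outside, world axes, zero at the start; "wrist_torque": the same for the moment, N m; "width": finger opening in m; "grasp_force": force on a finger pad.
Only numpy, scipy, OpenCV 4.12 (cv2) and the standard library are available. Lean on these libraries where they do the work, as an engineer would, in place of code of your own. Each camera call takes 0.05 s, during which the arm holds its last target. There are 200 camera calls.

## Working session

There is one attempt and no reset: what is moved stays moved. The work goes in short steps, Python scripts to look and compute and a tool call to move; the robot and the scene stay as the last step left them, time stands still between calls to the robot, and variables do not carry over. Pictures are saved under pics/ and viewed, at most 10 in all, crops included, and the job is handed in when it is done.

Besides the shell and the picture viewer there is one more tool, called by a JSON object that holds its "op" and its "data", one argument or row to a line. drive_tool: Moves the arm, as the interface text tells. Its arguments: {"type":"object","properties":{"steps":{"type":"array","items":{"type":"object","properties":{"slide":{"type":"array","items":{"type":"number"}},"angular":{"type":"array","items":{"type":"number"}},"jaw":{"type":"number"}}}}},"required":["steps"]}

```bash
mkdir -p pics; ls; cat > h.py <<'E'
from workcell import *
import numpy as np, cv2
from scipy.spatial.transform import Rotation as R
def cam(n):
    c=camera_model(n); return np.array(c["K"]),R.from_rotvec(np.ravel(c["rvec"])).as_matrix(),np.ravel(c["tvec"])
def grab(n,tag):
    p,d=get_image(n); cv2.imwrite(f"pics/{tag}.png",cv2.cvtColor(p,cv2.COLOR_RGB2BGR)); np.save(f"pics/{tag}_d.npy",d); return p,d
def cloud(n,d):
    K,Rm,t=cam(n); v,u=np.indices(d.shape); z=d
    P=np.stack([(u-K[0,2])/K[0,0]*z,(v-K[1,2])/K[1,1]*z,z],-1)
    W=(P-t)@Rm; W[d==0]=np.nan; return W
def ray(n,u,v,z):
    K,Rm,t=cam(n); o=-Rm.T@t; d=Rm.T@np.array([(u-K[0,2])/K[0,0],(v-K[1,2])/K[1,1],1]); return o+d*(z-o[2])/d[2]
def proj(n,p):
    K,Rm,t=cam(n); q=K@(Rm@np.asarray(p)+t); return q[:2]/q[2]
E
python3 - <<'E'
from h import *
for n in("top","side"):
    grab(n,n+"0"); K,Rm,t=cam(n); print(n,K.tolist(),-Rm.T@t,Rm.tolist())
print(get_state())
E
```

```text
pics
top [[491.92092699630075, 0.0, 282.0715844337507], [0.0, 491.92092699630075, 215.7135028179232], [0.0, 0.0, 1.0]] [ 0.35133321 -0.06408691  1.29924396] [[-0.010999429588669164, -0.9999368509036735, 0.0023036392009225595], [-0.9941484515361432, 0.010688117084663006, -0.10749242048383181], [0.10746101086911605, -0.00347251465492264, -0.9942032351511227]]
side [[420.7800713867746, 0.0, 283.60712860453924], [0.0, 420.7800713867746, 205.18260602635013], [0.0, 0.0, 1.0]] [ 0.36535355 -0.7511509   0.95308198] [[0.9899630325759402, -0.1411767790189719, -0.00650470590239071], [-0.11323242386648831, -0.7647878018121234, -0.6342539210637176], [0.08456720592740516, 0.6286244787352852, -0.7730974404409986]]
{'clock': 0.1, 'joints': array([ 1.06392291e+00,  3.59454438e-01,  1.51134458e+00,  8.25491671e-06,
        1.27252657e+00, -1.15110134e-01]), 'qvel': array([-7.33879241e-05, -1.43244607e-03, -3.46874218e-03,  2.19973802e-03,
        6.39639831e-04, -1.46382061e-03]), 'effort': array([-4.85195858e-05, -5.28649557e+01, -2.79351085e+01, -2.09771902e-04,
        5.03768446e-03, -1.90062127e-05]), 'tcp_pos': array([0.22879159, 0.55398066, 0.23051713]), 'orientation': array([-2.68896241e-04,  1.94632510e-01,  9.80875851e-01, -8.23695473e-04]), 'force': array([-1.584626  ,  0.62712567, -0.64118494]), 'wrist_torque': array([-0.04200158,  0.03799273,  0.03931654]), 'grasp_force': 0.0, 'width': 0.08513159442292507}
```

View pics/top0.png

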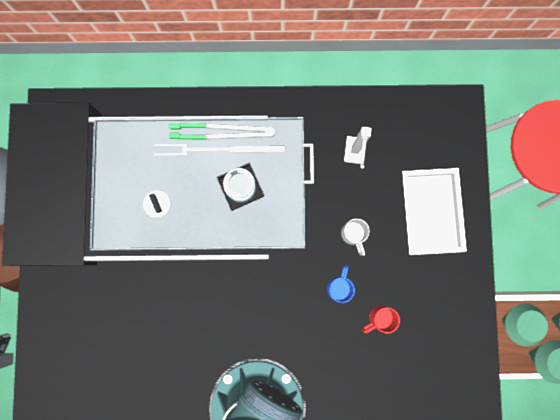

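View pics/side0.png

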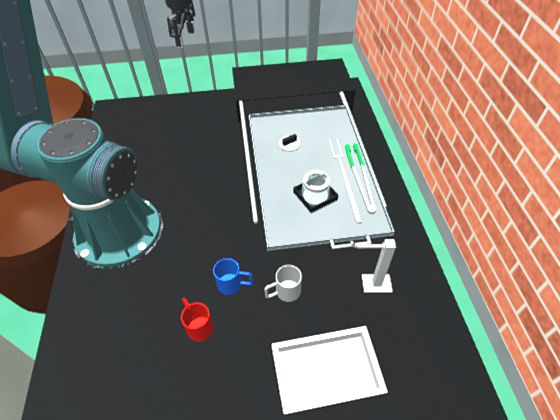

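The top view shows three cups: steel/grey (355,231), blue (341,288) and red (384,320). The one meant is the grey one, since blue and red are excluded. The hook post is at (357,148), the cellar at (240,184) and the lid at (157,204). Next I'll measure from depth and masks, and view one enlarged mosaic to confirm.

```bash
python3 - <<'E'
from h import *
im=cv2.imread("pics/top0.png"); s=cv2.imread("pics/side0.png")
def crop(i,u,v,h=33,o=300): return cv2.resize(i[v-h:v+h,u-h:u+h],(o,o),interpolation=cv2.INTER_CUBIC)
m=np.vstack([np.hstack([crop(im,357,235,25,266),crop(im,357,148,25,266),crop(im,240,185,25,266)]),np.hstack([crop(im,157,204,25,266),crop(s,375,262,40,266),crop(s,317,187,28,266)])])
cv2.imwrite("pics/mos.png",m)
d=np.load("pics/top0_d.npy"); W=cloud("top",d)
def box(u,v,h): return W[v-h:v+h,u-h:u+h].reshape(-1,3)
for nm,u,v,h,z0,z1 in [("cuprim",355,235,25,.066,.085),("handle",355,238,25,.03,.066),("lid disc",157,204,20,.015,.032),("lidbar",157,204,20,.036,.06),("collar",240,185,20,.066,.09),("posthook",357,150,25,.15,.2),("tray",200,160,60,-.02,.012)]:
    P=box(u,v,h); P=P[(P[:,2]>z0)&(P[:,2]<z1)]
    if len(P)<3: print(nm,len(P)); continue
    c,(w,l),a=cv2.minAreaRect((P[:,:2]*1000).astype(np.float32))
    (e,r)=cv2.minEnclosingCircle((P[:,:2]*1000).astype(np.float32))
    print(nm,len(P),"mean",P.mean(0).round(4),"zmed",np.median(P[:,2]).round(4),"rect",np.round([*c,w,l,a],1),"circ",np.round([*e,r],1))
E
```

```text
cuprim 105 mean [ 0.4387 -0.2576  0.0725] zmed 0.0733 rect [ 434.8 -252.4   61.7   79.5   75.5] circ [ 431.  -258.9   44.4]
handle 134 mean [ 0.437  -0.2593  0.051 ] zmed 0.0512 rect [ 432.5 -251.4   59.9   83.2   78.9] circ [ 429.  -259.2   44.9]
lid disc 455 mean [0.5247 0.2564 0.0252] zmed 0.0251 rect [526.4 257.8  70.2  70.3   0.6] circ [525.2 258.7  36.5]
lidbar 121 mean [0.5245 0.2569 0.048 ] zmed 0.0484 rect [525.4 258.3  50.6  14.7  24.3] circ [525.9 257.1  25.4]
collar 343 mean [0.5691 0.0397 0.0749] zmed 0.075 rect [5.693e+02 4.060e+01 7.520e+01 7.360e+01 3.000e-01] circ [569.5  39.6  38.2]
posthook 227 mean [ 0.6452 -0.2621  0.1763] zmed 0.177 rect [ 631.7 -257.1   22.5   98.6   76.5] circ [ 630.  -264.1   49.3]
tray 11781 mean [0.6492 0.1561 0.0031] zmed 0.003 rect [649.3 154.3 326.1 330.3  89.6] circ [648.5 153.9 230.4]
```

View pics/mos.png

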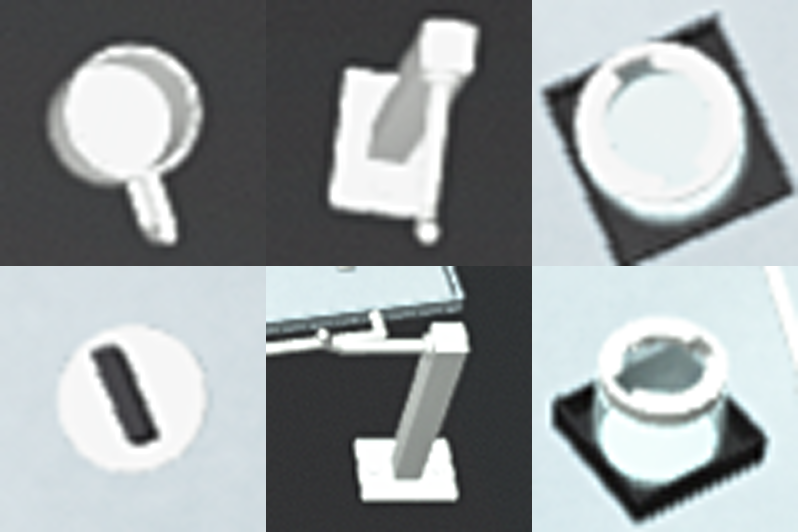

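```bash
python3 - <<'E'
from h import *
from scipy.optimize import least_squares
def circ(P,r):
    f=least_squares(lambda c:np.hypot(P[:,0]-c[0],P[:,1]-c[1])-r,P[:,:2].mean(0),loss="soft_l1",f_scale=.001); return f.x,np.abs(f.fun).mean()
for n,bx in [("top",dict(cup=(325,200,390,262),col=(210,155,270,215),hook=(335,120,380,175),lid=(135,180,180,225))),("side",dict(cup=(262,262,308,306),col=(290,165,345,205),hook=(345,230,400,295),lid=(270,125,305,155)))]:
    d=np.load(f"pics/{n}0_d.npy"); W=cloud(n,d); im=cv2.imread(f"pics/{n}0.png")
    def pts(k,z0,z1):
        a,b,c,e=bx[k]; P=W[b:e,a:c].reshape(-1,3); return P[(P[:,2]>z0)&(P[:,2]<z1)]
    P=pts("cup",.070,.082); h=pts("cup",.03,.062)
    c,e=circ(P,.0298); print(n,"cup",c.round(4),e.round(4),len(P))
    hh=h[np.hypot(*(h[:,:2]-c).T)>.036]; 
    if len(hh): print("  handle mean",hh.mean(0).round(4),"ang",np.degrees(np.arctan2(*(hh.mean(0)[:2]-c)[::-1])).round(1),"rmax",np.hypot(*(hh[:,:2]-c).T).max().round(4),len(hh))
    P=pts("col",.068,.085); (c,r)=cv2.minEnclosingCircle((P[:,:2]*1000).astype(np.float32)); print("  col",np.round(c,1),r, np.median(P[:,2]))
    for cc in [np.array([.5695,.040])]:
        prof=[]
        for a in range(0,360,6):
            v=[]
            for rr in (.028,.030,.032):
                q=proj(n,[cc[0]+rr*np.cos(np.radians(a)),cc[1]+rr*np.sin(np.radians(a)),.076]); v.append(float(im[int(round(q[1])),int(round(q[0]))].mean()))
            prof.append(int(np.mean(v)))
        print("  prof",prof)
    P=pts("hook",.155,.2); print("  hook zs",len(P)); 
    if n=="side" or 1:
        t=P[P[:,0]<.61]; 
        if len(t)>4:
            for x0 in np.arange(.56,.70,.01):
                s=P[(P[:,0]>=x0)&(P[:,0]<x0+.01)]
                if len(s): print("   x",x0.round(2),len(s),s.mean(0).round(4),"yspan",np.ptp(s[:,1]).round(4),"zmax",s[:,2].max().round(3))
    P=pts("lid",.036,.06); print("  bar",np.round(cv2.minAreaRect((P[:,:2]*1000).astype(np.float32))[0],1),np.round(cv2.minAreaRect((P[:,:2]*1000).astype(np.float32))[1:][0],1),cv2.minAreaRect((P[:,:2]*1000).astype(np.float32))[2])
g=cv2.cvtColor(cv2.imread("pics/top0.png"),cv2.COLOR_BGR2GRAY)[180:228,133:183]
cn=max(cv2.findContours((g<110).astype(np.uint8),0,2)[0],key=cv2.contourArea); (c,s,a)=cv2.minAreaRect(cn); u,v=c[0]+133,c[1]+180
print("bar px",u,v,s,a,ray("top",u,v,.05))
bp=cv2.boxPoints((c,s,a))+[133,180]; print([ray("top",*q,.05)[:2].round(4).tolist() for q in bp])
for q in ((357.0,231.4,.075),(362.1,255.7,.04),(362.3,166.6,.184),(364.7,138,.174)): print(q,ray("top",*q).round(4))
for q in ((352,243.3,.184),(384.2,245.7,.17)): print(q,ray("side",*q).round(4))
E
```

```text
top cup [ 0.4447 -0.2545] 0.0012 77
  handle mean [ 0.3908 -0.2686  0.051 ] ang -165.4 rmax 0.0606 6
  col [569.5  39.6] 38.20137023925781 0.0749987667837301
  prof [249, 230, 160, 167, 142, 162, 147, 168, 247, 247, 246, 239, 245, 243, 242, 243, 245, 245, 245, 243, 245, 245, 245, 245, 245, 246, 245, 246, 246, 246, 242, 238, 240, 239, 240, 239, 240, 245, 246, 246, 246, 246, 246, 246, 246, 246, 246, 246, 246, 246, 247, 246, 246, 247, 247, 247, 247, 248, 247, 248]
  hook zs 225
   x 0.58 10 [ 0.5851 -0.2543  0.1868] yspan 0.0063 zmax 0.191
   x 0.59 12 [ 0.5951 -0.2551  0.1765] yspan 0.0059 zmax 0.182
   x 0.6 15 [ 0.6052 -0.2575  0.1722] yspan 0.0079 zmax 0.175
   x 0.61 13 [ 0.6144 -0.2582  0.1727] yspan 0.006 zmax 0.177
   x 0.62 17 [ 0.6252 -0.2599  0.1733] yspan 0.0079 zmax 0.175
   x 0.63 13 [ 0.6347 -0.2609  0.1744] yspan 0.0074 zmax 0.181
   x 0.64 13 [ 0.6456 -0.2632  0.1721] yspan 0.0079 zmax 0.176
   x 0.65 44 [ 0.6562 -0.2645  0.1744] yspan 0.021 zmax 0.186
   x 0.66 44 [ 0.6648 -0.2638  0.1794] yspan 0.0211 zmax 0.186
   x 0.67 44 [ 0.6745 -0.2656  0.1791] yspan 0.0234 zmax
[... 1065 characters left out ...]
8  0.1752] yspan 0.0219 zmax 0.186
   x 0.66 67 [ 0.6648 -0.2716  0.1769] yspan 0.0231 zmax 0.186
   x 0.67 34 [ 0.6724 -0.2713  0.1769] yspan 0.022 zmax 0.185
  bar [520.3 255.2] [52.2 18.5] 27.497913360595703
bar px 155.14793014526367 202.85503005981445 (18.76923179626465, 5.307693004608154) 67.38013458251953 [0.52296204 0.25609646 0.05      ]
[[0.5429, 0.272], [0.5481, 0.2595], [0.5031, 0.2403], [0.498, 0.2527]]
(357.0, 231.4, 0.075) [ 0.4423 -0.2549  0.075 ]
(362.1, 255.7, 0.04) [ 0.3826 -0.2717  0.04  ]
(362.3, 166.6, 0.184) [ 0.5838 -0.2542  0.184 ]
(364.7, 138, 0.174) [ 0.6539 -0.2635  0.174 ]
(352, 243.3, 0.184) [ 0.5829 -0.2551  0.184 ]
(384.2, 245.7, 0.17) [ 0.6561 -0.2628  0.17  ]
```

The cup is at about (0.443,-0.2555) with its handle at -164°. The hook seat is at about (0.626,-0.261), with its axis at -8°. The cellar is at (0.568,0.040) with its notch near 28°, and the lid is at (0.524,0.257) with its bar near 23.5°. All of these agree with the given sizes. Next is a row planner.

```bash
cat >> h.py <<'E'
def yaw(q):
    m=R.from_quat([q[1],q[2],q[3],q[0]]).as_matrix(); return np.degrees(np.arctan2(m[1,1],m[0,1]))
def rows(p0,psi0,p1,psi1,n,polar=False):
    """rows from pose to pose, tool down; prints slide (mm) and turn (rad); returns the end as rounded"""
    p0=np.array(p0,float); p1=np.array(p1,float); p=p0.copy(); psi=psi0
    for i in range(1,n+1):
        f=i/n
        if polar:
            r=np.hypot(*p0[:2])*(1-f)+np.hypot(*p1[:2])*f; a=np.arctan2(p0[1],p0[0])*(1-f)+np.arctan2(p1[1],p1[0])*f
            t=np.array([r*np.cos(a),r*np.sin(a),p0[2]*(1-f)+p1[2]*f])
        else: t=p0*(1-f)+p1*f
        d=t-p; s=np.radians(psi); X=np.array([-np.sin(s),np.cos(s),0]); Y=np.array([np.cos(s),np.sin(s),0])
        sl=np.round([d@X,d@Y,-d[2]],3 if i<n else 4); tz=round(np.radians(psi0+(psi1-psi0)*f-psi)*-1,3)
        p=p+sl[0]*X+sl[1]*Y-[0,0,sl[2]]; psi-=np.degrees(tz)
        print(f'{{"slide":{sl.tolist()},"angular":[0,0,{tz}]}}')
    print("end",p.round(4),round(psi,2)); return p,psi
def st():
    s=get_state(); print("t",round(s["clock"],2),s["tcp_pos"].round(4),"yaw",yaw(s["orientation"]).round(2),"z",R.from_quat(np.roll(s["orientation"],-1)).as_matrix()[:,2].round(4),"F",np.round(s["force"],1),"w",round(s["width"],4),"g",round(s["grasp_force"],1),"j",np.round(s["joints"],2)); return s
E
python3 - <<'E'
from h import *
s=st(); rows(s["tcp_pos"],yaw(s["orientation"]),[.443,-.2555,.13],-74,20,True)
E
```

```text
t 0.1 [0.2288 0.554  0.2305] yaw 67.55 z [-8.0e-04 -1.5e-03 -1.0e+00] F [-1.6  0.6 -0.6] w 0.0851 g 0.0 j [ 1.06  0.36  1.51  0.    1.27 -0.12]
{"slide":[-0.051, -0.007, 0.005],"angular":[0,0,0.124]}
{"slide":[-0.05, -0.004, 0.005],"angular":[0,0,0.123]}
{"slide":[-0.05, -0.003, 0.005],"angular":[0,0,0.124]}
{"slide":[-0.05, -0.001, 0.005],"angular":[0,0,0.123]}
{"slide":[-0.049, 0.002, 0.005],"angular":[0,0,0.124]}
{"slide":[-0.05, 0.003, 0.005],"angular":[0,0,0.123]}
{"slide":[-0.048, 0.004, 0.005],"angular":[0,0,0.124]}
{"slide":[-0.048, 0.007, 0.005],"angular":[0,0,0.123]}
{"slide":[-0.047, 0.008, 0.005],"angular":[0,0,0.124]}
{"slide":[-0.047, 0.01, 0.005],"angular":[0,0,0.123]}
{"slide":[-0.046, 0.012, 0.005],"angular":[0,0,0.124]}
{"slide":[-0.045, 0.013, 0.005],"angular":[0,0,0.123]}
{"slide":[-0.044, 0.015, 0.005],"angular":[0,0,0.124]}
{"slide":[-0.043, 0.016, 0.005],"angular":[0,0,0.123]}
{"slide":[-0.042, 0.018, 0.005],"angular":[0,0,0.124]}
{"slide":[-0.041, 0.019, 0.005],"angular":[0,0,0.123]}
{"slide":[-0.041, 0.021, 0.005],"angular":[0,0,0.124]}
{"slide":[-0.038, 0.022, 0.005],"angular":[0,0,0.124]}
{"slide":[-0.038, 0.023, 0.005],"angular":[0,0,0.123]}
{"slide":[-0.0369, 0.0242, 0.0055],"angular":[0,0,0.124]}
end [ 0.443  -0.2555  0.13  ] -74.02
```

{"op": "drive_tool", "data": {
  "steps": [
    {"slide": [-0.051, -0.007, 0.005], "angular": [0, 0, 0.124], "jaw": 0.085},
    {"slide": [-0.05, -0.004, 0.005], "angular": [0, 0, 0.123], "jaw": 0.085},
    {"slide": [-0.05, -0.003, 0.005], "angular": [0, 0, 0.124], "jaw": 0.085},
    {"slide": [-0.05, -0.001, 0.005], "angular": [0, 0, 0.123], "jaw": 0.085},
    {"slide": [-0.049, 0.002, 0.005], "angular": [0, 0, 0.124], "jaw": 0.085}
  ]
}}

```text
clock: 0.72
tcp_pos: [0.4224, 0.3949, 0.2057]
orientation: [-0.0, 0.485, 0.874, -0.0]
force: [-0.2, 1.8, -0.3]
width: 0.0849
grasp_force: 0.0
```

{"op": "drive_tool", "data": {
  "steps": [
    {"slide": [-0.05, 0.003, 0.005], "angular": [0, 0, 0.123], "jaw": 0.085},
    {"slide": [-0.048, 0.004, 0.005], "angular": [0, 0, 0.124], "jaw": 0.085},
    {"slide": [-0.048, 0.007, 0.005], "angular": [0, 0, 0.123], "jaw": 0.085},
    {"slide": [-0.047, 0.008, 0.005], "angular": [0, 0, 0.124], "jaw": 0.085},
    {"slide": [-0.047, 0.01, 0.005], "angular": [0, 0, 0.123], "jaw": 0.085}
  ]
}}

```text
clock: 1.35
tcp_pos: [0.5264, 0.1779, 0.1808]
orientation: [-0.0, 0.728, 0.686, -0.0]
force: [0.7, 0.3, -0.0]
width: 0.085
grasp_force: 0.0
```

{"op": "drive_tool", "data": {
  "steps": [
    {"slide": [-0.046, 0.012, 0.005], "angular": [0, 0, 0.124], "jaw": 0.085},
    {"slide": [-0.045, 0.013, 0.005], "angular": [0, 0, 0.123], "jaw": 0.085},
    {"slide": [-0.044, 0.015, 0.005], "angular": [0, 0, 0.124], "jaw": 0.085},
    {"slide": [-0.043, 0.016, 0.005], "angular": [0, 0, 0.123], "jaw": 0.085},
    {"slide": [-0.042, 0.018, 0.005], "angular": [0, 0, 0.124], "jaw": 0.085}
  ]
}}

```text
clock: 1.98
tcp_pos: [0.5312, -0.0528, 0.1559]
orientation: [-0.0, 0.902, 0.432, -0.0]
force: [0.0, -0.1, -1.0]
width: 0.0848
grasp_force: 0.0
```

{"op": "drive_tool", "data": {
  "steps": [
    {"slide": [-0.041, 0.019, 0.005], "angular": [0, 0, 0.123], "jaw": 0.085},
    {"slide": [-0.041, 0.021, 0.005], "angular": [0, 0, 0.124], "jaw": 0.085},
    {"slide": [-0.038, 0.022, 0.005], "angular": [0, 0, 0.124], "jaw": 0.085},
    {"slide": [-0.038, 0.023, 0.005], "angular": [0, 0, 0.123], "jaw": 0.085},
    {"slide": [-0.037, 0.024, 0.006], "angular": [0, 0, 0.124], "jaw": 0.085}
  ]
}}

```text
clock: 2.6
tcp_pos: [0.4425, -0.2563, 0.13]
orientation: [0.0, 0.991, 0.137, 0.0]
force: [0.3, -0.5, 0.3]
width: 0.085
grasp_force: 0.0
```

```bash
python3 - <<'E'
from h import *
s=st(); grab("side","side1"); grab("top","top1"); s=st()
im=np.hstack([cv2.resize(cv2.imread("pics/side1.png")[190:330,200:340],(400,400)),cv2.resize(cv2.imread("pics/top1.png")[170:310,290:430],(400,400))]); cv2.imwrite("pics/m1.png",im)
E
```

```text
t 2.6 [ 0.4425 -0.2563  0.13  ] yaw -74.26 z [ 1.e-04 -2.e-04 -1.e+00] F [ 0.3 -0.5  0.3] w 0.085 g 0.0 j [-0.66  0.35  1.82 -0.    0.97  0.64]
t 2.7 [ 0.4408 -0.2575  0.1295] yaw -74.36 z [-2.1e-03 -2.0e-04 -1.0e+00] F [0.  1.1 0.8] w 0.0849 g 0.0 j [-0.66  0.35  1.82 -0.    0.97  0.64]
```

View pics/m1.png

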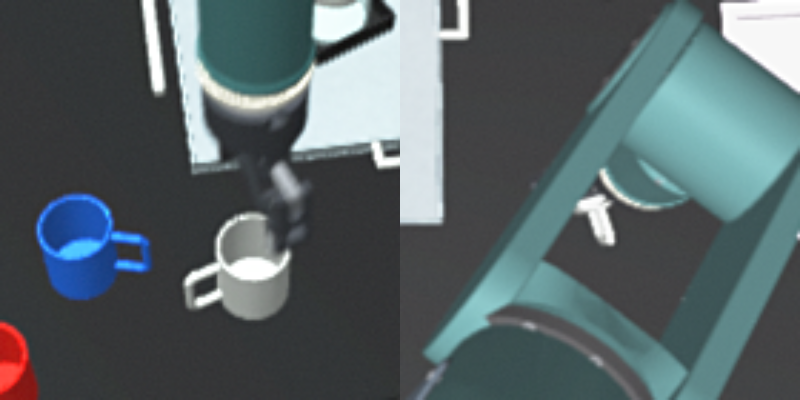

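The close view shows the grey cup at mosaic (253,265), handle to the left and free of the fingers, and blue and red well clear. I'll descend and grip.

{"op": "drive_tool", "data": {
  "steps": [
    {"slide": [0, 0, 0.035], "angular": [0, 0, 0], "jaw": 0.085},
    {"slide": [0, 0, 0.035], "angular": [0, 0, 0], "jaw": 0.085},
    {"slide": [0, 0, 0.025], "angular": [0, 0, 0], "jaw": 0.085},
    {"slide": [0, 0, 0.002], "angular": [0, 0, 0], "jaw": 0.05},
    {"slide": [0, 0, 0], "angular": [0, 0, 0], "jaw": 0.05}
  ]
}}

```text
clock: 3.32
tcp_pos: [0.4434, -0.2546, 0.0338]
orientation: [-0.0, 0.99, 0.139, -0.0]
force: [0.1, -0.5, -0.9]
width: 0.0618
grasp_force: 65.2
```

{"op": "drive_tool", "data": {
  "steps": [
    {"slide": [0, 0, 0], "jaw": 0.05},
    {"slide": [0, 0, 0], "jaw": 0.05},
    {"slide": [0, 0, 0], "jaw": 0.05}
  ]
}}

```text
schema error: expected keys slide, angular, jaw
```

```bash
python3 - <<'E'
from h import *
s=st(); grab("side","side2"); s=st()
E
```

```text
t 3.33 [ 0.4434 -0.2546  0.0338] yaw -73.98 z [-2.e-04  2.e-04 -1.e+00] F [ 0.1 -0.5 -0.9] w 0.0618 g 65.2 j [-0.66  0.5   1.89  0.    0.74  0.63]
t 3.38 [ 0.4437 -0.2549  0.0341] yaw -73.98 z [ 7.e-04 -6.e-04 -1.e+00] F [ 0.1 -0.1 -0.9] w 0.0623 g 65.2 j [-0.66  0.5   1.89 -0.    0.74  0.63]
```

```bash
python3 - <<'E'
from h import *
rows([.443,-.2555,.103],-74.0,[.5577,-.208,.170],-8,8)
E
```

```text
{"slide":[0.015, -0.002, -0.008],"angular":[0,0,-0.144]}
{"slide":[0.016, 0.001, -0.009],"angular":[0,0,-0.144]}
{"slide":[0.015, 0.002, -0.008],"angular":[0,0,-0.144]}
{"slide":[0.015, 0.005, -0.009],"angular":[0,0,-0.144]}
{"slide":[0.014, 0.007, -0.008],"angular":[0,0,-0.144]}
{"slide":[0.012, 0.009, -0.008],"angular":[0,0,-0.144]}
{"slide":[0.012, 0.011, -0.009],"angular":[0,0,-0.144]}
{"slide":[0.0095, 0.0118, -0.008],"angular":[0,0,-0.144]}
end [ 0.5577 -0.208   0.17  ] -8.0
```

{"op": "drive_tool", "data": {
  "steps": [
    {"slide": [0, 0, -0.01], "angular": [0, 0, 0], "jaw": 0.05},
    {"slide": [0, 0, -0.03], "angular": [0, 0, 0], "jaw": 0.05},
    {"slide": [0, 0, -0.03], "angular": [0, 0, 0], "jaw": 0.05}
  ]
}}

```text
clock: 3.75
tcp_pos: [0.4433, -0.2549, 0.1053]
orientation: [0.0, 0.99, 0.139, 0.0]
force: [0.5, 0.9, -1.4]
width: 0.0619
grasp_force: 65.6
```

{"op": "drive_tool", "data": {
  "steps": [
    {"slide": [0.015, -0.002, -0.008], "angular": [0, 0, -0.144], "jaw": 0.05},
    {"slide": [0.016, 0.001, -0.009], "angular": [0, 0, -0.144], "jaw": 0.05},
    {"slide": [0.015, 0.002, -0.008], "angular": [0, 0, -0.144], "jaw": 0.05},
    {"slide": [0.015, 0.005, -0.009], "angular": [0, 0, -0.144], "jaw": 0.05},
    {"slide": [0.014, 0.007, -0.008], "angular": [0, 0, -0.144], "jaw": 0.05}
  ]
}}

```text
clock: 4.38
tcp_pos: [0.5156, -0.2247, 0.1472]
orientation: [0.001, 0.877, 0.481, 0.0]
force: [0.0, -0.4, -1.9]
width: 0.0619
grasp_force: 65.6
```

{"op": "drive_tool", "data": {
  "steps": [
    {"slide": [0.012, 0.009, -0.008], "angular": [0, 0, -0.144], "jaw": 0.05},
    {"slide": [0.012, 0.011, -0.009], "angular": [0, 0, -0.144], "jaw": 0.05},
    {"slide": [0.0095, 0.012, -0.008], "angular": [0, 0, -0.144], "jaw": 0.05},
    {"slide": [0, 0, 0], "angular": [0, 0, 0], "jaw": 0.05}
  ]
}}

```text
clock: 4.88
tcp_pos: [0.5595, -0.2076, 0.1723]
orientation: [0.002, 0.755, 0.656, 0.001]
force: [-0.2, -0.3, -1.8]
width: 0.0616
grasp_force: 65.6
```

```bash
python3 - <<'E'
from h import *
st(); grab("side","side3"); grab("top","top3"); s=st()
cv2.imwrite("pics/m3.png",np.hstack([cv2.resize(cv2.imread("pics/side3.png")[180:310,290:420],(400,400)),cv2.resize(cv2.imread("pics/top3.png")[110:240,290:420],(400,400))]))
W=cloud("side",np.load("pics/side3_d.npy")); 
P=W[180:310,290:420].reshape(-1,3); i=(P[:,0]>.5)&(P[:,0]<.62)&(P[:,1]<-.21)&(P[:,2]>.12)&(P[:,2]<.215)
a=np.radians(-8); hx=np.array([np.cos(a),np.sin(a),0]); hy=np.array([-np.sin(a),np.cos(a),0]); seat=np.array([.626,-.261,.17])
Q=(P[i]-seat)@np.array([hx,hy,[0,0,1]]).T*1000
v,u=np.divmod(np.nonzero(i)[0],130)
h=(Q[:,0]<-55)&(Q[:,1]<-2)&(Q[:,0]>-100); print("handle pts",h.sum(),Q[h].mean(0).round(1),Q[h].min(0).round(1),Q[h].max(0).round(1))
E
```

```text
t 4.88 [ 0.5595 -0.2076  0.1723] yaw -8.03 z [ 0.0032 -0.0016 -1.    ] F [-0.2 -0.3 -1.8] w 0.0616 g 65.6 j [-0.47  0.41  1.59  0.    1.14 -0.33]
t 4.97 [ 0.5576 -0.2075  0.1709] yaw -8.16 z [ 0.e+00 -5.e-04 -1.e+00] F [ 0.1  0.6 -1.9] w 0.0619 g 65.6 j [-0.47  0.41  1.59 -0.    1.14 -0.33]
handle pts 61 [-75.  -14.7  18.4] [-77.6 -20.1 -13.6] [-70.2  -2.8  39.6]
```

View pics/m3.png

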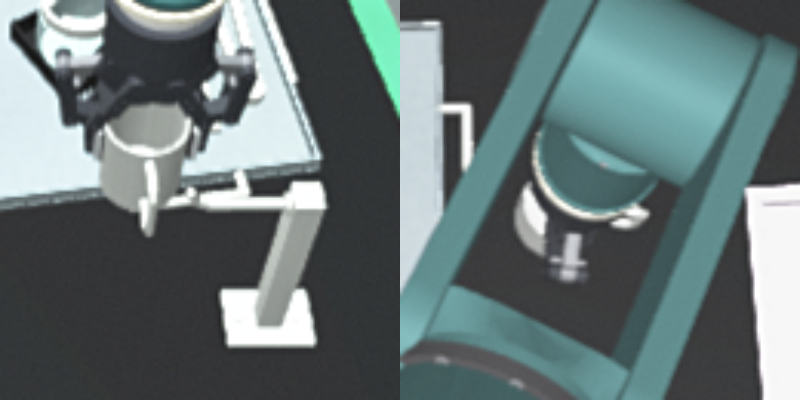

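The side crop shows the handle (150,200) in front of the hook tip (190,195) at matching height. I'll slide it along the rod.

{"op": "drive_tool", "data": {
  "steps": [
    {"slide": [0, 0.015, 0], "angular": [0, 0, 0], "jaw": 0.05},
    {"slide": [0, 0.015, 0], "angular": [0, 0, 0], "jaw": 0.05},
    {"slide": [0, 0.015, 0], "angular": [0, 0, 0], "jaw": 0.05},
    {"slide": [0, 0.015, 0], "angular": [0, 0, 0], "jaw": 0.05},
    {"slide": [0, 0.011, 0], "angular": [0, 0, 0], "jaw": 0.05}
  ]
}}

```text
clock: 5.6
tcp_pos: [0.6296, -0.2176, 0.1701]
orientation: [0.0, 0.755, 0.656, -0.0]
force: [-0.2, -0.1, -1.8]
width: 0.0618
grasp_force: 65.6
```

{"op": "drive_tool", "data": {
  "steps": [
    {"slide": [0, 0, 0.007], "angular": [0, 0, 0], "jaw": 0.05},
    {"slide": [0, 0, 0.007], "angular": [0, 0, 0], "jaw": 0.05},
    {"slide": [0, 0, 0.005], "angular": [0, 0, 0], "jaw": 0.05},
    {"slide": [0, 0, 0], "angular": [0, 0, 0], "jaw": 0.05}
  ]
}}

```text
clock: 6.1
tcp_pos: [0.6275, -0.2171, 0.1506]
orientation: [-0.001, 0.755, 0.656, -0.0]
force: [-0.2, -1.1, -1.4]
width: 0.0617
grasp_force: 65.6
```

```bash
python3 - <<'E'
from h import *
st(); grab("side","side4"); grab("top","top4"); st()
cv2.imwrite("pics/m4.png",np.hstack([cv2.resize(cv2.imread("pics/side4.png")[200:300,320:420],(400,400),interpolation=2),cv2.resize(cv2.imread("pics/top4.png")[100:200,310:410],(400,400),interpolation=2)]))
E
```

```text
t 6.1 [ 0.6275 -0.2171  0.1506] yaw -8.03 z [-1.5e-03  5.0e-04 -1.0e+00] F [-0.2 -1.1 -1.4] w 0.0617 g 65.6 j [-0.44  0.52  1.45 -0.    1.17 -0.3 ]
t 6.2 [ 0.6282 -0.2174  0.1514] yaw -8.03 z [-1.e-04 -1.e-04 -1.e+00] F [ 0.2  0.4 -1.4] w 0.0618 g 65.6 j [-0.44  0.52  1.45 -0.    1.17 -0.3 ]
```

View pics/m4.png

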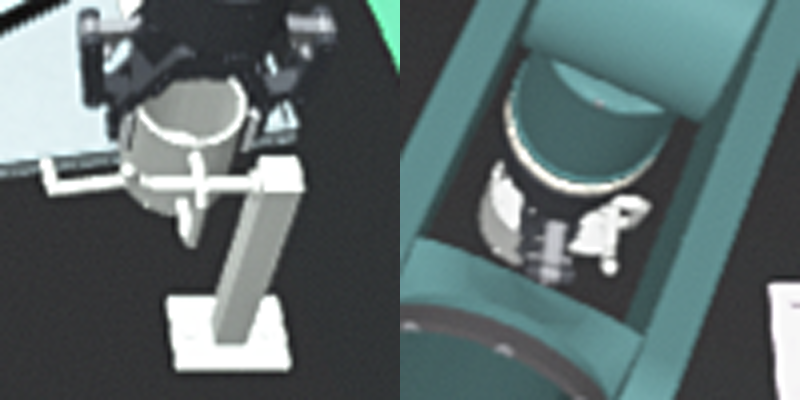

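The rod passes through the handle: side crop shows the handle at (195,155–240) and the rod at y≈183. I'll lower it gently to contact.

{"op": "drive_tool", "data": {
  "steps": [
    {"slide": [0, 0, 0.002], "angular": [0, 0, 0], "jaw": 0.05},
    {"slide": [0, 0, 0.0015], "angular": [0, 0, 0], "jaw": 0.05},
    {"slide": [0, 0, 0], "angular": [0, 0, 0], "jaw": 0.05}
  ]
}}

```text
clock: 6.58
tcp_pos: [0.6283, -0.2174, 0.1477]
orientation: [-0.0, 0.755, 0.656, -0.0]
force: [0.3, 0.6, -1.4]
width: 0.0618
grasp_force: 65.6
```

{"op": "drive_tool", "data": {
  "steps": [
    {"slide": [0, 0, 0.001], "angular": [0, 0, 0], "jaw": 0.05},
    {"slide": [0, 0, 0], "angular": [0, 0, 0], "jaw": 0.05}
  ]
}}

```text
clock: 6.82
tcp_pos: [0.6283, -0.2174, 0.1467]
orientation: [-0.0, 0.755, 0.656, -0.0]
force: [-0.2, -0.7, -0.9]
width: 0.0617
grasp_force: 65.6
```

{"op": "drive_tool", "data": {
  "steps": [
    {"slide": [0, 0, 0.001], "angular": [0, 0, 0], "jaw": 0.05},
    {"slide": [0, 0, 0], "angular": [0, 0, 0], "jaw": 0.05}
  ]
}}

```text
clock: 7.08
tcp_pos: [0.6285, -0.2175, 0.1461]
orientation: [0.0, 0.755, 0.656, -0.0]
force: [-1.7, -0.4, 1.1]
width: 0.0615
grasp_force: 65.9
```

{"op": "drive_tool", "data": {
  "steps": [
    {"slide": [0, 0, 0.001], "angular": [0, 0, 0], "jaw": 0.05},
    {"slide": [0, 0, 0], "angular": [0, 0, 0], "jaw": 0.05}
  ]
}}

```text
clock: 7.32
tcp_pos: [0.6286, -0.2175, 0.1456]
orientation: [0.0, 0.755, 0.656, 0.0]
force: [-1.9, 1.5, 5.3]
width: 0.0618
grasp_force: 66.2
```

Contact is made at 5 N. I'll tilt the cup about the rod towards its natural hang so it won't swing much when released.

{"op": "drive_tool", "data": {
  "steps": [
    {"slide": [-0.0043, 0, 0.0061], "angular": [0, -0.15, 0], "jaw": 0.05},
    {"slide": [-0.0043, 0, 0.0061], "angular": [0, -0.15, 0], "jaw": 0.05}
  ]
}}

```text
clock: 7.58
tcp_pos: [0.6285, -0.2288, 0.1352]
orientation: [0.102, 0.746, 0.648, -0.114]
force: [-1.3, -0.5, -1.0]
width: 0.0616
grasp_force: 65.7
```

{"op": "drive_tool", "data": {
  "steps": [
    {"slide": [-0.0043, 0, 0.0061], "angular": [0, -0.15, 0], "jaw": 0.05},
    {"slide": [-0.0043, 0, 0.0061], "angular": [0, -0.15, 0], "jaw": 0.05},
    {"slide": [0, 0, 0], "angular": [0, 0, 0], "jaw": 0.05}
  ]
}}

```text
clock: 7.95
tcp_pos: [0.6255, -0.2355, 0.1235]
orientation: [0.193, 0.72, 0.628, -0.223]
force: [-0.6, 12.6, 4.6]
width: 0.0622
grasp_force: 66.7
```

```bash
python3 - <<'E'
from h import *
st(); grab("side","side5"); st()
E
```

```text
t 7.95 [ 0.6255 -0.2355  0.1235] yaw -7.81 z [-0.0785 -0.5584 -0.8258] F [-0.6 12.6  4.6] w 0.0622 g 66.7 j [-0.15  0.62  1.54 -0.69  1.09  0.35]
t 8.0 [ 0.6257 -0.2355  0.1238] yaw -7.87 z [-0.0781 -0.5566 -0.8271] F [-0.1 11.3  3.9] w 0.0618 g 66.6 j [-0.15  0.62  1.54 -0.69  1.09  0.35]
```

The 12 N sideways force is most likely the far finger reaching the post below the rod. I'll tilt back one row, shift tip-ward 4 mm, check the force, then release.

{"op": "drive_tool", "data": {
  "steps": [
    {"slide": [0.0033, 0, -0.0067], "angular": [0, 0.15, 0], "jaw": 0.05},
    {"slide": [0, -0.004, 0], "angular": [0, 0, 0], "jaw": 0.05},
    {"slide": [0, 0, 0], "angular": [0, 0, 0], "jaw": 0.05}
  ]
}}

```text
clock: 8.38
tcp_pos: [0.6219, -0.233, 0.1294]
orientation: [0.147, 0.736, 0.639, -0.169]
force: [-1.6, -0.3, 6.2]
width: 0.0621
grasp_force: 66.2
```

```bash
python3 - <<'E'
from h import *
st(); grab("side","side6"); grab("top","top6"); st()
cv2.imwrite("pics/m6.png",np.hstack([cv2.resize(cv2.imread("pics/side6.png")[200:300,320:420],(400,400),interpolation=2),cv2.resize(cv2.imread("pics/top6.png")[100:200,310:410],(400,400),interpolation=2)]))
E
```

```text
t 8.38 [ 0.6219 -0.233   0.1294] yaw -8.05 z [-0.061  -0.4329 -0.8994] F [-1.6 -0.3  6.2] w 0.0621 g 66.2 j [-0.22  0.57  1.54 -0.52  1.06  0.19]
t 8.47 [ 0.6219 -0.2328  0.1292] yaw -8.01 z [-0.0616 -0.4334 -0.8991] F [-1.4 -0.5  7.4] w 0.062 g 66.3 j [-0.22  0.57  1.54 -0.52  1.06  0.19]
```

View pics/m6.png

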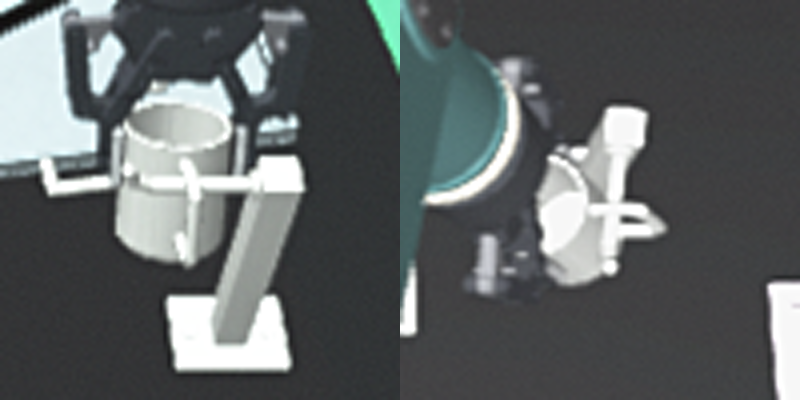

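The rod passes through the handle (side crop: handle at 190,165–265; hook tip at 125,175). The side force is gone and the rod carries 7 N upward, so I can release.

{"op": "drive_tool", "data": {
  "steps": [
    {"slide": [0, 0, 0], "angular": [0, 0, 0], "jaw": 0.085},
    {"slide": [0, 0, 0], "angular": [0, 0, 0], "jaw": 0.085},
    {"slide": [0, 0, 0], "angular": [0, 0, 0], "jaw": 0.085},
    {"slide": [0, 0, 0], "angular": [0, 0, 0], "jaw": 0.085}
  ]
}}

```text
clock: 8.98
tcp_pos: [0.6221, -0.232, 0.1285]
orientation: [0.146, 0.736, 0.639, -0.169]
force: [0.2, 1.2, 0.5]
width: 0.085
grasp_force: 0.0
```

```bash
python3 - <<'E'
from h import *
st(); grab("side","side7"); grab("top","top7")
cv2.imwrite("pics/m7.png",np.hstack([cv2.resize(cv2.imread("pics/side7.png")[200:300,320:420],(400,400),interpolation=2),cv2.resize(cv2.imread("pics/top7.png")[100:200,310:410],(400,400),interpolation=2)]))
E
```

```text
t 8.97 [ 0.6221 -0.232   0.1285] yaw -8.01 z [-0.0611 -0.4308 -0.9004] F [0.2 1.2 0.5] w 0.085 g 0.0 j [-0.22  0.57  1.54 -0.52  1.06  0.19]
```

View pics/m7.png

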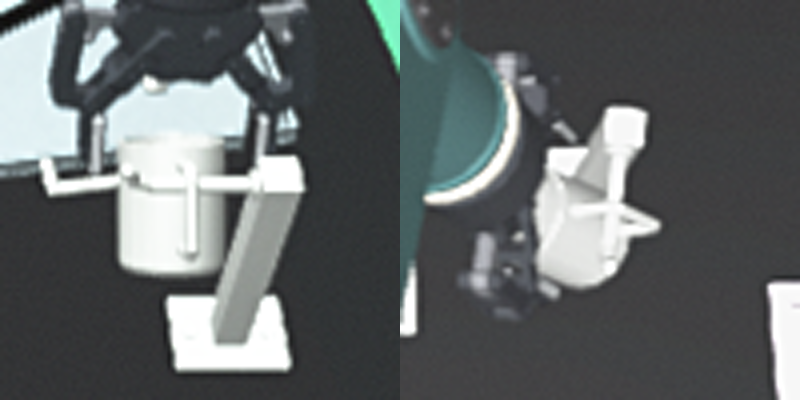

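The cup hangs by its handle from the rod (side crop: 170,205) and the fingers are free of it. I'll retract along the tool axis, and refine the notch and bar angles from the first top picture.

{"op": "drive_tool", "data": {
  "steps": [
    {"slide": [0, 0, -0.02], "angular": [0, 0, 0], "jaw": 0.085},
    {"slide": [0, 0, -0.035], "angular": [0, 0, 0], "jaw": 0.085},
    {"slide": [0, 0, -0.035], "angular": [0, 0, 0], "jaw": 0.085},
    {"slide": [0, 0, -0.03], "angular": [0, 0.15, 0], "jaw": 0.085},
    {"slide": [0.02, 0, -0.01], "angular": [0, 0.15, 0], "jaw": 0.085}
  ]
}}

```text
clock: 9.7
tcp_pos: [0.635, -0.1573, 0.2454]
orientation: [0.051, 0.752, 0.655, -0.053]
force: [1.3, -0.4, -0.7]
width: 0.0849
grasp_force: 0.0
```

{"op": "drive_tool", "data": {
  "steps": [
    {"slide": [0.04, 0, 0], "angular": [0, 0.15, 0], "jaw": 0.085},
    {"slide": [0.04, 0, 0], "angular": [0, 0, 0], "jaw": 0.085},
    {"slide": [0, 0, 0], "angular": [0, 0, 0], "jaw": 0.085}
  ]
}}

```text
clock: 10.07
tcp_pos: [0.644, -0.0775, 0.2361]
orientation: [0.0, 0.754, 0.657, 0.001]
force: [-0.2, 0.3, -1.1]
width: 0.0847
grasp_force: 0.0
```

```bash
python3 - <<'E'
from h import *
s=st()
for n,(a,b,c,e) in dict(top=(205,150,275,220),side=(285,160,350,215)).items():
    g=cv2.cvtColor(cv2.imread(f"pics/{n}0.png"),cv2.COLOR_BGR2GRAY)
    # rectify plane z=.076 to 0.5mm/px around the estimate
    Q=np.float32([[.51,-.02,.076],[.63,-.02,.076],[.63,.10,.076],[.51,.10,.076]])
    M=cv2.getPerspectiveTransform(np.float32([proj(n,q) for q in Q]),np.float32([[0,0],[480,0],[480,480],[0,480]]))
    w=cv2.warpPerspective(g,M,(480,480),flags=cv2.INTER_CUBIC); cv2.imwrite(f"pics/rect_{n}.png",w)  # col->x, row->y, .25mm
cv2.imwrite("pics/m8.png",np.hstack([cv2.resize(cv2.imread(f"pics/rect_{n}.png"),(400,400)) for n in("top","side")]))
E
```

```text
t 10.07 [ 0.644  -0.0775  0.2361] yaw -7.87 z [ 1.3e-03  7.0e-04 -1.0e+00] F [-0.2  0.3 -1.1] w 0.0847 g 0.0 j [-0.23  0.42  1.39  0.    1.32 -0.09]
```

View pics/m8.png

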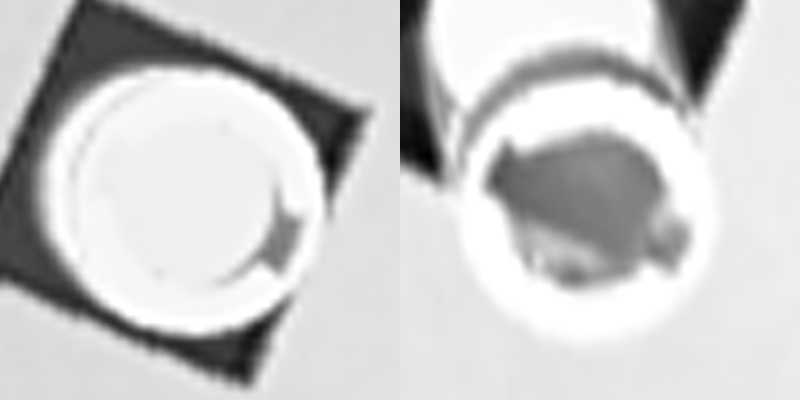

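```bash
python3 - <<'E'
from h import *
rows([.644,-.0775,.2361],-7.9,[.5222,.256,.11],-66,10,True)
E
```

```text
{"slide":[0.037, -0.008, 0.013],"angular":[0,0,0.101]}
{"slide":[0.034, -0.014, 0.012],"angular":[0,0,0.102]}
{"slide":[0.032, -0.02, 0.013],"angular":[0,0,0.101]}
{"slide":[0.028, -0.024, 0.012],"angular":[0,0,0.102]}
{"slide":[0.023, -0.027, 0.013],"angular":[0,0,0.101]}
{"slide":[0.019, -0.031, 0.013],"angular":[0,0,0.101]}
{"slide":[0.013, -0.033, 0.012],"angular":[0,0,0.102]}
{"slide":[0.007, -0.034, 0.013],"angular":[0,0,0.101]}
{"slide":[0.002, -0.035, 0.012],"angular":[0,0,0.102]}
{"slide":[-0.0031, -0.0339, 0.0131],"angular":[0,0,0.101]}
end [0.5222 0.256  0.11  ] -66.0
```

{"op": "drive_tool", "data": {
  "steps": [
    {"slide": [0.037, -0.008, 0.013], "angular": [0, 0, 0.101], "jaw": 0.085},
    {"slide": [0.034, -0.014, 0.012], "angular": [0, 0, 0.102], "jaw": 0.085},
    {"slide": [0.032, -0.02, 0.013], "angular": [0, 0, 0.101], "jaw": 0.085},
    {"slide": [0.028, -0.024, 0.012], "angular": [0, 0, 0.102], "jaw": 0.085},
    {"slide": [0.023, -0.027, 0.013], "angular": [0, 0, 0.101], "jaw": 0.085}
  ]
}}

```text
clock: 10.7
tcp_pos: [0.6068, 0.1015, 0.1723]
orientation: [0.001, 0.896, 0.445, 0.001]
force: [-0.4, -0.2, -0.2]
width: 0.0851
grasp_force: 0.0
```

{"op": "drive_tool", "data": {
  "steps": [
    {"slide": [0.019, -0.031, 0.013], "angular": [0, 0, 0.101], "jaw": 0.085},
    {"slide": [0.013, -0.033, 0.012], "angular": [0, 0, 0.102], "jaw": 0.085},
    {"slide": [0.007, -0.034, 0.013], "angular": [0, 0, 0.101], "jaw": 0.085},
    {"slide": [0.002, -0.035, 0.012], "angular": [0, 0, 0.102], "jaw": 0.085},
    {"slide": [-0.003, -0.034, 0.013], "angular": [0, 0, 0.101], "jaw": 0.085}
  ]
}}

```text
clock: 11.32
tcp_pos: [0.5228, 0.2552, 0.1093]
orientation: [0.0, 0.979, 0.206, 0.001]
force: [0.3, -0.2, 0.1]
width: 0.0847
grasp_force: 0.0
```

{"op": "drive_tool", "data": {
  "steps": [
    {"slide": [0, 0, 0], "angular": [0, 0, 0], "jaw": 0.06},
    {"slide": [0, 0, 0], "angular": [0, 0, 0], "jaw": 0.05}
  ]
}}

```text
clock: 11.58
tcp_pos: [0.5236, 0.2541, 0.1094]
orientation: [0.0, 0.978, 0.208, 0.001]
force: [-0.3, -0.2, -0.3]
width: 0.0516
grasp_force: 0.0
```

```bash
python3 - <<'E'
from h import *
st(); grab("side","side8"); grab("top","top8"); st()
# cup still hanging? depth cluster below the rod
W=cloud("side",np.load("pics/side8_d.npy"))[200:300,320:420].reshape(-1,3); i=(np.abs(W[:,0]-.62)<.06)&(np.abs(W[:,1]+.26)<.06)&(W[:,2]>.06)&(W[:,2]<.165)&(W[:,0]<.65); print("cup",i.sum(),W[i].mean(0).round(3),W[i].min(0).round(3),W[i].max(0).round(3))
W=cloud("side",np.load("pics/side8_d.npy"))[118:160,265:312].reshape(-1,3); i=(W[:,2]>.015)&(W[:,2]<.032); e,r=cv2.minEnclosingCircle((W[i][:,:2]*1000).astype(np.float32)); print("disc side",e,r)
E
```

```text
t 11.57 [0.5236 0.2541 0.1094] yaw -66.0 z [ 1.7e-03 -2.0e-04 -1.0e+00] F [-0.3 -0.2 -0.3] w 0.0516 g 0.0 j [ 0.33  0.47  1.68 -0.    0.99  1.49]
t 11.68 [0.524  0.2536 0.1094] yaw -66.1 z [ 1.9e-03  1.0e-04 -1.0e+00] F [0.1 0.2 0.3] w 0.0504 g 0.0 j [ 0.33  0.47  1.68 -0.    0.99  1.49]
cup 732 [ 0.612 -0.259  0.136] [ 0.585 -0.297  0.1  ] [ 0.65  -0.201  0.165]
disc side (520.9686279296875, 258.6990966796875) 37.50299072265625
```

The cup is hanging (z 0.10–0.165 under the rod). I'll correct by 3 mm and go down to the bar.

{"op": "drive_tool", "data": {
  "steps": [
    {"slide": [0, -0.003, 0.025], "angular": [0, 0, 0], "jaw": 0.05},
    {"slide": [0, 0, 0.03], "angular": [0, 0, 0], "jaw": 0.045},
    {"slide": [0, 0, 0.02], "angular": [0, 0, 0], "jaw": 0.04},
    {"slide": [0, 0, 0.0055], "angular": [0, 0, 0], "jaw": 0.03},
    {"slide": [0, 0, 0], "angular": [0, 0, 0], "jaw": 0.03}
  ]
}}

```text
clock: 12.3
tcp_pos: [0.5222, 0.2565, 0.0283]
orientation: [0.0, 0.978, 0.207, 0.0]
force: [0.2, 0.4, -0.5]
width: 0.0302
grasp_force: 0.0
```

{"op": "drive_tool", "data": {
  "steps": [
    {"slide": [0, 0, 0], "angular": [0, 0, 0], "jaw": 0.008},
    {"slide": [0, 0, 0], "angular": [0, 0, 0], "jaw": 0.008},
    {"slide": [0, 0, 0], "angular": [0, 0, 0], "jaw": 0.008}
  ]
}}

```text
clock: 12.68
tcp_pos: [0.5226, 0.2571, 0.0291]
orientation: [0.0, 0.978, 0.207, 0.001]
force: [0.2, -0.7, 7.4]
width: 0.0127
grasp_force: 59.6
```

```bash
python3 - <<'E'
from h import *
s=st()
E
```

```text
t 12.68 [0.5226 0.2571 0.0291] yaw -66.1 z [ 2.4e-03  5.0e-04 -1.0e+00] F [ 0.2 -0.7  7.4] w 0.0127 g 59.6 j [ 0.34  0.58  1.74 -0.    0.82  1.49]
```

```bash
python3 - <<'E'
from h import *
rows([.5226,.2571,.129],-66.1,[.567,.0396,.129],-65.7,7)
E
```

```text
{"slide":[-0.007, 0.031, -0.0],"angular":[0,0,-0.001]}
{"slide":[-0.007, 0.031, -0.0],"angular":[0,0,-0.001]}
{"slide":[-0.006, 0.031, -0.0],"angular":[0,0,-0.001]}
{"slide":[-0.007, 0.031, -0.0],"angular":[0,0,-0.001]}
{"slide":[-0.007, 0.031, -0.0],"angular":[0,0,-0.001]}
{"slide":[-0.007, 0.031, -0.0],"angular":[0,0,-0.001]}
{"slide":[-0.0072, 0.0307, -0.0],"angular":[0,0,-0.001]}
end [0.567  0.0396 0.129 ] -65.7
```

{"op": "drive_tool", "data": {
  "steps": [
    {"slide": [0, 0, -0.005], "angular": [0, 0, 0], "jaw": 0.008},
    {"slide": [0, 0, -0.02], "angular": [0, 0, 0], "jaw": 0.008},
    {"slide": [0, 0, -0.035], "angular": [0, 0, 0], "jaw": 0.008},
    {"slide": [0, 0, -0.04], "angular": [0, 0, 0], "jaw": 0.008}
  ]
}}

```text
clock: 13.18
tcp_pos: [0.5203, 0.2566, 0.1283]
orientation: [0.0, 0.978, 0.207, -0.001]
force: [0.9, -0.6, -0.5]
width: 0.0127
grasp_force: 58.6
```

{"op": "drive_tool", "data": {
  "steps": [
    {"slide": [-0.007, 0.031, 0], "angular": [0, 0, -0.001], "jaw": 0.008},
    {"slide": [-0.007, 0.031, 0], "angular": [0, 0, -0.001], "jaw": 0.008},
    {"slide": [-0.006, 0.031, 0], "angular": [0, 0, -0.001], "jaw": 0.008},
    {"slide": [-0.007, 0.031, 0], "angular": [0, 0, -0.001], "jaw": 0.008},
    {"slide": [-0.007, 0.031, 0], "angular": [0, 0, -0.001], "jaw": 0.008}
  ]
}}

```text
clock: 13.8
tcp_pos: [0.5529, 0.1005, 0.1279]
orientation: [-0.0, 0.978, 0.209, -0.0]
force: [0.1, 0.3, -1.2]
width: 0.0127
grasp_force: 58.7
```

{"op": "drive_tool", "data": {
  "steps": [
    {"slide": [-0.007, 0.031, 0], "angular": [0, 0, -0.001], "jaw": 0.008},
    {"slide": [-0.007, 0.031, 0], "angular": [0, 0, -0.001], "jaw": 0.008},
    {"slide": [0, 0, 0], "angular": [0, 0, 0], "jaw": 0.008}
  ]
}}

```text
clock: 14.18
tcp_pos: [0.5662, 0.0374, 0.128]
orientation: [0.0, 0.978, 0.209, -0.0]
force: [0.0, 0.9, -0.9]
width: 0.0129
grasp_force: 58.7
```

```bash
python3 - <<'E'
from h import *
st(); grab("side","side9"); grab("top","top9"); s=st()
W=cloud("side",np.load("pics/side9_d.npy")); P=W[120:215,280:360].reshape(-1,3)
for z0,z1,nm in ((.066,.084,"collar"),(.112,.130,"disc")):
    i=(P[:,2]>z0)&(P[:,2]<z1)&(np.hypot(P[:,0]-.567,P[:,1]-.04)<.06); e,r=cv2.minEnclosingCircle((P[i][:,:2]*1000).astype(np.float32)); print(nm,i.sum(),np.round(e,1),round(r,1),"zmed",np.median(P[i][:,2]).round(4),"xr",P[i][:,0].min().round(4),P[i][:,0].max().round(4),"ymin",P[i][:,1].min().round(4))
    Q=P[i]; Q=Q[np.abs(Q[:,2]-np.median(Q[:,2]))<.003]; A=np.c_[Q[:,:2]-Q[:,:2].mean(0),np.ones(len(Q))]; print("  tilt",np.linalg.lstsq(A,Q[:,2],rcond=None)[0].round(3))
cv2.imwrite("pics/m9.png",np.hstack([cv2.resize(cv2.imread("pics/side9.png")[130:220,275:365],(400,400),interpolation=2),cv2.resize(cv2.imread("pics/top9.png")[135:235,190:290],(400,400),interpolation=2)]))
E
```

```text
t 14.18 [0.5662 0.0374 0.128 ] yaw -65.86 z [-2.e-04 -4.e-04 -1.e+00] F [ 0.   0.9 -0.9] w 0.0129 g 58.7 j [-0.06  0.43  1.7  -0.    1.02  1.09]
t 14.28 [0.5655 0.0393 0.1279] yaw -65.78 z [-1.e-03  5.e-04 -1.e+00] F [ 0.  -0.5 -0.8] w 0.0124 g 58.7 j [-0.05  0.43  1.7   0.    1.02  1.1 ]
collar 200 [564.2  37.4] 37.9 zmed 0.076 xr 0.5275 0.602 ymin 0.0007
  tilt [0.003 0.01  0.076]
disc 241 [564.5  35.8] 36.6 zmed 0.1255 xr 0.5296 0.6005 ymin -0.0008
  tilt [0.002 0.002 0.126]
```

View pics/m9.png

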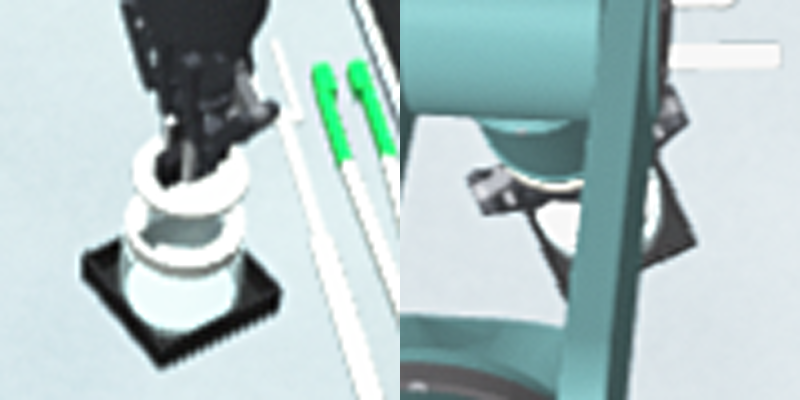

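The lid is held level, nearly concentric over the collar and about 2–3 mm short in y. I'll correct by 2 mm and go down in steps while watching the force.

{"op": "drive_tool", "data": {
  "steps": [
    {"slide": [0.0008, -0.0018, 0.01], "angular": [0, 0, 0], "jaw": 0.008},
    {"slide": [0, 0, 0.012], "angular": [0, 0, 0], "jaw": 0.008},
    {"slide": [0, 0, 0.004], "angular": [0, 0, 0], "jaw": 0.008},
    {"slide": [0, 0, 0], "angular": [0, 0, 0], "jaw": 0.008}
  ]
}}

```text
clock: 14.78
tcp_pos: [0.5655, 0.0414, 0.1013]
orientation: [-0.0, 0.978, 0.211, -0.001]
force: [-0.4, 0.8, -0.8]
width: 0.0125
grasp_force: 58.7
```

{"op": "drive_tool", "data": {
  "steps": [
    {"slide": [0, 0, 0.003], "angular": [0, 0, 0], "jaw": 0.008},
    {"slide": [0, 0, 0.002], "angular": [0, 0, 0], "jaw": 0.008},
    {"slide": [0, 0, 0], "angular": [0, 0, 0], "jaw": 0.008}
  ]
}}

```text
clock: 15.15
tcp_pos: [0.566, 0.0411, 0.097]
orientation: [0.0, 0.978, 0.21, -0.0]
force: [0.3, -0.7, -1.2]
width: 0.0133
grasp_force: 58.7
```

{"op": "drive_tool", "data": {
  "steps": [
    {"slide": [0, 0, 0.002], "angular": [0, 0, 0], "jaw": 0.008},
    {"slide": [0, 0, 0.0015], "angular": [0, 0, 0], "jaw": 0.008},
    {"slide": [0, 0, 0], "angular": [0, 0, 0], "jaw": 0.008}
  ]
}}

```text
clock: 15.52
tcp_pos: [0.5659, 0.0411, 0.0934]
orientation: [-0.0, 0.978, 0.21, -0.0]
force: [-0.3, 0.1, -1.1]
width: 0.0125
grasp_force: 58.7
```

{"op": "drive_tool", "data": {
  "steps": [
    {"slide": [0, 0, 0.002], "angular": [0, 0, 0], "jaw": 0.008},
    {"slide": [0, 0, 0], "angular": [0, 0, 0], "jaw": 0.008}
  ]
}}

```text
clock: 15.78
tcp_pos: [0.5659, 0.0411, 0.0913]
orientation: [-0.0, 0.978, 0.21, -0.0]
force: [0.5, -1.4, -0.0]
width: 0.0127
grasp_force: 58.7
```

{"op": "drive_tool", "data": {
  "steps": [
    {"slide": [0, 0, 0.002], "angular": [0, 0, 0], "jaw": 0.008},
    {"slide": [0, 0, 0], "angular": [0, 0, 0], "jaw": 0.008}
  ]
}}

```text
clock: 16.02
tcp_pos: [0.5659, 0.0411, 0.0893]
orientation: [0.0, 0.978, 0.21, -0.0]
force: [0.3, 0.1, -1.0]
width: 0.0128
grasp_force: 58.7
```

{"op": "drive_tool", "data": {
  "steps": [
    {"slide": [0, 0, 0.0015], "angular": [0, 0, 0], "jaw": 0.008},
    {"slide": [0, 0, 0], "angular": [0, 0, 0], "jaw": 0.008}
  ]
}}

```text
clock: 16.27
tcp_pos: [0.566, 0.0411, 0.0879]
orientation: [0.0, 0.978, 0.21, -0.0]
force: [0.8, 0.7, -0.9]
width: 0.0129
grasp_force: 58.7
```

```bash
python3 -c "
from h import *
s=st();print(s['wrist_torque'])"
```

```text
t 16.27 [0.566  0.0411 0.0879] yaw -65.72 z [-3.e-04 -1.e-04 -1.e+00] F [ 0.8  0.7 -0.9] w 0.0129 g 58.7 j [-0.05  0.48  1.73 -0.    0.93  1.1 ]
[-0.03333953 -0.02131752 -0.00319573]
```

{"op": "drive_tool", "data": {
  "steps": [
    {"slide": [0, 0, 0.0015], "angular": [0, 0, 0], "jaw": 0.008},
    {"slide": [0, 0, 0], "angular": [0, 0, 0], "jaw": 0.008}
  ]
}}

```text
clock: 16.52
tcp_pos: [0.566, 0.0411, 0.0864]
orientation: [0.0, 0.978, 0.21, -0.0]
force: [0.3, -0.9, -1.6]
width: 0.0128
grasp_force: 58.7
```

{"op": "drive_tool", "data": {
  "steps": [
    {"slide": [0, 0, 0.001], "angular": [0, 0, 0], "jaw": 0.008},
    {"slide": [0, 0, 0], "angular": [0, 0, 0], "jaw": 0.008}
  ]
}}

```text
clock: 16.77
tcp_pos: [0.566, 0.0411, 0.0854]
orientation: [0.0, 0.978, 0.21, -0.0]
force: [-0.5, 0.0, -2.1]
width: 0.0128
grasp_force: 58.7
```

{"op": "drive_tool", "data": {
  "steps": [
    {"slide": [0, 0, 0.001], "angular": [0, 0, 0], "jaw": 0.008},
    {"slide": [0, 0, 0], "angular": [0, 0, 0], "jaw": 0.008}
  ]
}}

```text
clock: 17.02
tcp_pos: [0.5662, 0.0412, 0.0851]
orientation: [0.0, 0.978, 0.21, 0.0]
force: [-1.1, 0.4, 4.3]
width: 0.0126
grasp_force: 59.4
```

The lid is home at TCP z 0.0851, as predicted. Now the clockwise twist of 45° (positive about tool z).

{"op": "drive_tool", "data": {
  "steps": [
    {"slide": [0, 0, 0], "angular": [0, 0, 0.065], "jaw": 0.008},
    {"slide": [0, 0, 0], "angular": [0, 0, 0.08], "jaw": 0.008},
    {"slide": [0, 0, 0], "angular": [0, 0, 0.08], "jaw": 0.008},
    {"slide": [0, 0, 0], "angular": [0, 0, 0.08], "jaw": 0.008}
  ]
}}

```text
clock: 17.52
tcp_pos: [0.5669, 0.0408, 0.0851]
orientation: [0.0, 0.998, 0.058, 0.001]
force: [0.2, -1.6, 2.9]
width: 0.013
grasp_force: 59.2
```

```bash
python3 -c "
from h import *
s=st();print(s['wrist_torque'])"
```

```text
t 17.52 [0.5669 0.0408 0.0851] yaw -83.33 z [ 1.7e-03 -6.0e-04 -1.0e+00] F [ 0.2 -1.6  2.9] w 0.013 g 59.2 j [-0.05  0.48  1.73 -0.    0.93  1.41]
[-0.23448968  0.01045627  0.08958753]
```

Forces are light, so the lugs are under the lip. I'll continue to 45°.

{"op": "drive_tool", "data": {
  "steps": [
    {"slide": [0, 0, 0], "angular": [0, 0, 0.08], "jaw": 0.008},
    {"slide": [0, 0, 0], "angular": [0, 0, 0.08], "jaw": 0.008},
    {"slide": [0, 0, 0], "angular": [0, 0, 0.08], "jaw": 0.008},
    {"slide": [0, 0, 0], "angular": [0, 0, 0.08], "jaw": 0.008},
    {"slide": [0, 0, 0], "angular": [0, 0, 0.08], "jaw": 0.008}
  ]
}}

```text
clock: 18.15
tcp_pos: [0.567, 0.0407, 0.0851]
orientation: [0.0, 0.99, -0.141, 0.001]
force: [-0.2, -0.7, 2.4]
width: 0.0127
grasp_force: 59.2
```

{"op": "drive_tool", "data": {
  "steps": [
    {"slide": [0, 0, 0], "angular": [0, 0, 0.08], "jaw": 0.008},
    {"slide": [0, 0, 0], "angular": [0, 0, 0], "jaw": 0.008},
    {"slide": [0, 0, 0], "angular": [0, 0, 0], "jaw": 0.008}
  ]
}}

```text
clock: 18.52
tcp_pos: [0.5669, 0.0409, 0.0851]
orientation: [0.0, 0.984, -0.179, 0.001]
force: [0.5, -0.9, 4.9]
width: 0.0131
grasp_force: 59.6
```

```bash
python3 - <<'E'
from h import *
s=st(); print(s['wrist_torque'])
p,d=grab("side","side10"); grab("top","top10")
W=cloud("side",d); P=W[140:215,280:360].reshape(-1,3); i=(P[:,2]>.070)&(P[:,2]<.09)&(np.hypot(P[:,0]-.567,P[:,1]-.04)<.06); print("disc top med",np.median(P[i][:,2]).round(4))
# black bar angle if visible: dark pts around z .094
i=(P[:,2]>.086)&(P[:,2]<.108)&(np.hypot(P[:,0]-.567,P[:,1]-.04)<.03); print("bar/finger pts",i.sum())
W=W[200:300,320:420].reshape(-1,3); i=(np.abs(W[:,0]-.62)<.06)&(np.abs(W[:,1]+.26)<.06)&(W[:,2]>.06)&(W[:,2]<.165)&(W[:,0]<.65); print("cup",i.sum(),W[i].mean(0).round(3))
a=cv2.imread("pics/top0.png").astype(int); b=cv2.imread("pics/top10.png").astype(int); dd=np.abs(a-b).max(2)>40
print("pan diff",dd[165:258,398:470].sum(),"tongs/fork diff",dd[118:160,150:292].sum())
E
```

```text
t 18.52 [0.5669 0.0409 0.0851] yaw -110.6 z [ 1.6e-03 -4.0e-04 -1.0e+00] F [ 0.5 -0.9  4.9] w 0.0131 g 59.6 j [-0.05  0.48  1.73 -0.    0.93  1.88]
[-0.23357157  0.04490752 -0.00044744]
disc top med 0.0821
bar/finger pts 104
cup 727 [ 0.611 -0.263  0.136]
pan diff 0 tongs/fork diff 3093
```

```bash
python3 -c "
from workcell import *
print(job_done())"
```

```text
the job is handed in; nothing more can be done
None
```

The job is handed in at 18.5 s: the cup hangs released on the hook, and the lid sits home, turned about 45° clockwise and still gripped, well short of the click. The pan has not moved; the arm hid the fork and tongs in the last picture, so I could not confirm those two.

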